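Make up two caster repair kits

TASK

Make up the two caster repair kits: in each tray, seat the flange whose bolt holes match the studs there, boss up and fully down on the stud plate. Also lay the black wheel flat on the floor of the red tray, and the orange wheel (flat) and the grease jar (upright) on the floor of the blue tray. One flange fits neither plate: leave it where it lies.

Things in the scene. Friction and masses are not known exactly. Their poses are not given: they have to be found in the camera images.
- tray_red: Shallow red tray fixed to the table, outside 136 mm (its x) by 260 mm (its y), walls 3 mm thick, 18 mm high, floor 3 mm thick. A stud plate is fixed in it, centred at y = +65 mm; the free floor is x -65 to +65 mm, y -127 to about +10 mm. Origin: centre of the underside, at table level; z up. Its kit: the fitting flange and the black wheel.
- tray_blue: Shallow blue tray fixed to the table, outside 136 mm (its x) by 260 mm (its y), walls 3 mm thick, 18 mm high, floor 3 mm thick. A stud plate is fixed in it, centred at y = +65 mm; the free floor is x -65 to +65 mm, y -127 to about +10 mm. Origin: centre of the underside, at table level; z up. Its kit: the fitting flange, the orange wheel and the grease jar.
- studs_three: Round dark steel plate, 88 mm in diameter, 10 mm thick, fixed on the floor of one of the trays (which one varies), with three upright brass studs, 9 mm in diameter, 14 mm tall (upper 5 mm tapered), 26 mm from the centre at 0, 120 and 240 degrees from its x axis. Origin: centre of its underside, 3 mm above the table; top face at z = +10 mm, stud tips at +24 mm; z up.
- studs_four: Round dark steel plate, 88 mm in diameter, 10 mm thick, fixed on the floor of one of the trays (which one varies), with four upright brass studs, 9 mm in diameter, 14 mm tall (upper 5 mm tapered), 26 mm from the centre at 0, 90, 180 and 270 degrees from its x axis. Origin: centre of its underside, 3 mm above the table; top face at z = +10 mm, stud tips at +24 mm; z up.
- flange_two: Square flange, green-painted plate 78 x 78 x 8 mm, edges along its x and y, with a round steel boss in the middle, 24 mm in diameter, 22 mm high (top 30 mm above the underside). It has only two holes, at 0 and 180 degrees from its x axis; it fits neither plate. Hole centres 26 mm from the middle, holes 14 mm wide. Lies boss up. Origin: centre of the underside; z up.
- flange_three: Square flange, green-painted plate 78 x 78 x 8 mm, edges along its x and y, with a round steel boss in the middle, 24 mm in diameter, 22 mm high (top 30 mm above the underside). It has three holes, at 0, 120 and 240 degrees from its x axis, and fits the three studs in any of three turns. Hole centres 26 mm from the middle, holes 14 mm wide. Lies boss up. Origin: centre of the underside; z up.
- flange_four: Square flange, green-painted plate 78 x 78 x 8 mm, edges along its x and y, with a round steel boss in the middle, 24 mm in diameter, 22 mm high (top 30 mm above the underside). It has four holes, at 0, 90, 180 and 270 degrees from its x axis, and fits the four studs in any of four turns. Hole centres 26 mm from the middle, holes 14 mm wide. Lies boss up. Origin: centre of the underside; z up.
- wheel_black: Caster wheel lying flat, 56 mm in diameter and 24 mm thick, black rubber tyre and white hub disc. Origin: centre of the underside; z up along the axle. Goes into the red tray.
- wheel_orange: Caster wheel lying flat, 56 mm in diameter and 24 mm thick, orange tyre and black hub disc. Origin: centre of the underside; z up along the axle. Goes into the blue tray.
- grease_jar: Small upright jar, 40 mm in diameter and 48 mm tall, white with a yellow cap. Origin: centre of the underside; z up. Goes into the blue tray.
Not all that is in view belongs to the job. Leave any pink or purple look-alike of the flange_four alone.

How it is judged:
By the outcome, as a careful person would: the job done as asked, in the order asked, and still so for the second after the job is handed in, with the robot touching nothing.
It also fails if it takes over 128 s, if anything falls off the work surface, if the arm or the gripper's body presses on something with over 40 N, if the wrist force passes 120 N, or if a joint passes its speed limit or range.

ROBOT

A 6-joint arm with a two-finger parallel gripper is mounted at the origin on the work surface. World frame = base frame: x ahead of the robot, y to its left, z up, the work surface at z = 0. Lengths are in m, angles in degrees, forces in N, time in s.
With the tool pointing down it reaches from about 0.4 to 0.825 m from the base axis. Payload 7 kg.
Tool frame: the origin (TCP) lies midway between the tips of the shut fingers; the grasp point (between the pads) lies 19 mm behind it; z points along the fingers, y is the line along which they close (so a half turn about z gives the same grasp; the last joint's range is limited). The gripper opens to 88 mm and grips with 3 to 60 N. Pads are 19 mm wide; open, the fingers measure 130 mm over their backs; the gripper's body (78 mm by 193 mm) begins 47 mm behind the grasp point.
Start: joints at [87.267, 20.546, 0.682, 0, -70.136, -16.507], TCP at [0.222, 0.637, 0.227] pointing down, gripper open.
Joint ranges: [-176.03, 176.03], [-82.01, 121.73], [-58.28, 71.71], [-173.87, 95.51], [-174.79, -0.11], [-173.66, 173.66]. Speed limits (degrees/s): [136.94, 136.94, 172.46, 180, 180, 180].

INTERFACE

Orientations are given as [roll, pitch, yaw] about the fixed x, y, z axes, in that order (R = Rz(yaw) Ry(pitch) Rx(roll)).
In Python, from plant import r gives the robot as it stands.
- The arm moves only by the tool carry_out, never from a script. Its argument "deltas" is a list of rows, each a list of 3 entries, a list of its own where there are three numbers: the opening, from 0 (shut) to 1 (fully open), then the shift along the tool's x, y, z in mm, then the turn, a rotation vector about the tool's x, y, z in rad. In form: [[gripper, [tx, ty, tz], [rx, ry, rz]], ...]. A call has 1 to 12 rows; each row is the pose to reach, as a shift and turn from the pose commanded when the call began, along the tool's axes at that moment; what a row does not reach only later rows make up. A row lasts 1/10 s, in which the tool goes at most 50 mm and 8.59 degrees, less where a joint would pass 70% of its speed; a pose out of reach is approached as far as the arm can. A call with a gripper value outside its range is refused whole. The fingers move at their own pace and stop on an object; "squeeze" is the grip in N (left out, the last holds). Time passes only in rows, so rows that repeat a pose let the fingers close. It gives the time, the measured TCP pose, the force, the opening and the grip force at its end, in the units of the state.
- r.get_state(): the state, without advancing time (a new reading comes with each control period).
- r.capture(name): name is "scene" or "top" or "wrist"; returns (picture, depth): 384x512x3 uint8, red, green, blue; 384x512 float32, m along the optical axis (not along the pixel's ray), 0 where there is no reading.
- r.get_calibration(name): a dict with "fov_y" (degrees; the focal length in pixels is half the picture's height over the tangent of half this angle, whatever the lens; pixels are square), "cx", "cy" (the principal point, pixels), "view" (4x4, takes a point from world to camera coordinates). Camera axes: x right, y down, z forward; pixel columns grow to the right and rows downward; lengths in m; the calibration is good to about 2 mm. A picture is of the moment at which its call begins: read the wrist's pose just before it. get_calibration takes no time and is no camera call; for the wrist camera it gives the pose at the moment of the call.
- r.close_job(): hands the job in; it is judged then, once.
The state is a dict: "time_s": time; "joints": joint angles; "qd": joint speeds; "joint_torque": joint torques, N m; "tcp_pos": TCP position; "eef_rot": TCP orientation; "contact_force": force on the tool from outside, world axes, zero at the start; "moment": the same for the moment, N m; "gripper_width": finger opening in m; "gripper_force": force on a finger pad.
Only numpy, scipy, OpenCV 4.12 (cv2) and the standard library are available. Lean on these libraries where they do the work, as an engineer would, in place of code of your own. Each camera call takes 0.05 s, during which the arm holds its last target. There are 200 camera calls.

## Working session

There is one attempt and no reset: what is moved stays moved. The work goes in short steps, Python scripts to look and compute and a tool call to move; the robot and the scene stay as the last step left them, time stands still between calls to the robot, and variables do not carry over. Pictures are saved under pics/ and viewed, at most 14 in all, crops included, and the job is handed in when it is done.

Besides the shell and the picture viewer there is one more tool, called after "Emit:" by a JSON object that holds its "fn" and its "kwargs", one argument or row to a line. carry_out: Moves the arm, as the interface text tells. Its arguments: {"type":"object","properties":{"deltas":{"type":"array"},"squeeze":{"type":"number"}},"required":["deltas"]}

```bash
mkdir -p pics; ls
cat > h.py <<'E'
import numpy as np, cv2
from plant import r
def K(c,shape=(384,512)):
    f=shape[0]/2/np.tan(np.radians(c["fov_y"])/2); return f,c["cx"],c["cy"]
def world(name,uv,z,c=None):
    c=c or r.get_calibration(name); f,cx,cy=K(c); V=np.array(c["view"]); R=V[:3,:3]; o=-R.T@V[:3,3]
    uv=np.atleast_2d(uv); d=np.c_[(uv[:,0]-cx)/f,(uv[:,1]-cy)/f,np.ones(len(uv))]@R
    return o+d*((z-o[2])/d[:,2])[:,None]
def cloud(c,D):
    f,cx,cy=K(c); V=np.array(c["view"]); R=V[:3,:3]; o=-R.T@V[:3,3]
    v,u=np.mgrid[:384,:512]; P=np.dstack([(u-cx)/f*D,(v-cy)/f*D,D]); return P@R+o
E
python3 - <<'E'
from h import *
print(r.get_state())
for n in ("top","scene","wrist"):
    c=r.get_calibration(n); im,D=r.capture(n); np.savez(f"pics/{n}0.npz",im=im,D=D,**{k:np.array(v) for k,v in c.items()})
    print(n,c); cv2.imwrite(f"pics/{n}0.png",cv2.resize(im[:,:,::-1],(800,600),interpolation=cv2.INTER_CUBIC))
E
```

```text
pics
{'time_s': 0.0, 'joints': array([ 8.72676484e+01,  2.05898600e+01,  6.34517775e-01, -1.89343313e-02,
       -7.01364377e+01, -1.65087862e+01]), 'qd': array([-0.10611761,  0.00163965, -0.01653092,  0.02275318, -0.1237257 ,
        0.0015016 ]), 'joint_torque': array([-3.15200650e-04, -5.82704079e+01,  2.93067098e+01,  6.99781626e+00,
        6.93427603e-03, -1.61124613e-04]), 'tcp_pos': array([0.22229334, 0.63683321, 0.22564985]), 'eef_rot': array([ 1.79906945e+02, -9.01685983e-03, -1.92475783e+01]), 'contact_force': array([0.93935642, 0.84325612, 0.57677218]), 'moment': array([-0.03526057,  0.04603804,  0.00476505]), 'gripper_force': 0.0, 'gripper_width': 0.08754636134013982}
top {'fov_y': 57.564688862213984, 'cx': 250.18379190492735, 'cy': 192.45457801410865, 'view': array([[ 0.02566831, -0.99964823,  0.00667497,  0.06405508],
       [-0.98470161, -0.02643457, -0.17223228,  0.4496371 ],
       [ 0.17234815, -0.00215194, -0.98503375,  0.94917437],
       [ 0.        ,  0.        ,  0.        ,  1.        ]])}
scene {'fov_y': 55.964908843748745, 'cx': 256.24010572368843, 'cy': 196.26125070458488, 'view': array([[-0.58378994,  0.811639  ,  0.02077142,  0.19351655],
       [ 0.51492369,  0.38990831, -0.76342982, -0.23102028],
       [-0.62772837, -0.43498695, -0.6455567 ,  1.22432147],
       [ 0.        ,  0.        ,  0.        ,  1.        ]])}
wrist {'fov_y': 69.16719081159722, 'cx': 259.3975982711318, 'cy': 193.4534536036399, 'view': array([[-0.33075724, -0.94371497,  0.00130463,  0.6744848 ],
       [-0.89783608,  0.31510262,  0.30757229, -0.04010739],
       [-0.29067167,  0.10056042, -0.95152382,  0.39109509],
       [ 0.        ,  0.        ,  0.        ,  1.        ]])}
```

View pics/top0.png

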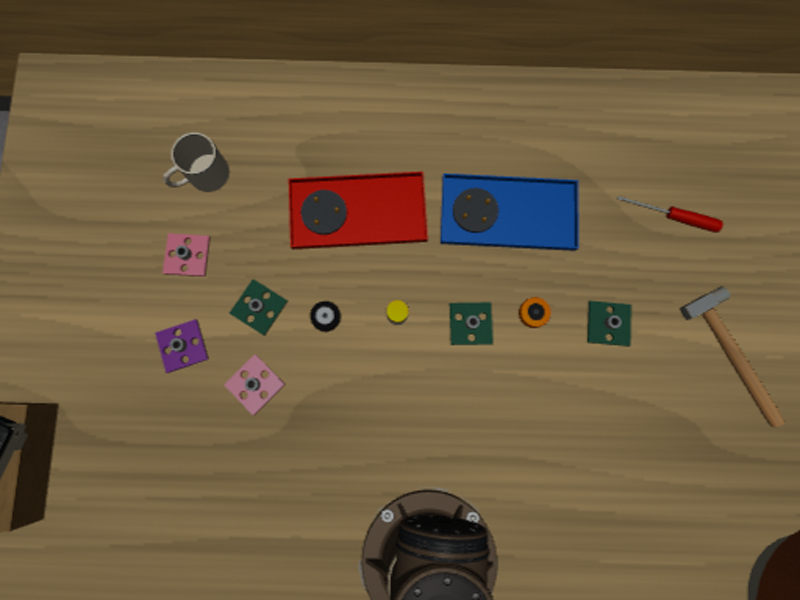

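View pics/scene0.png

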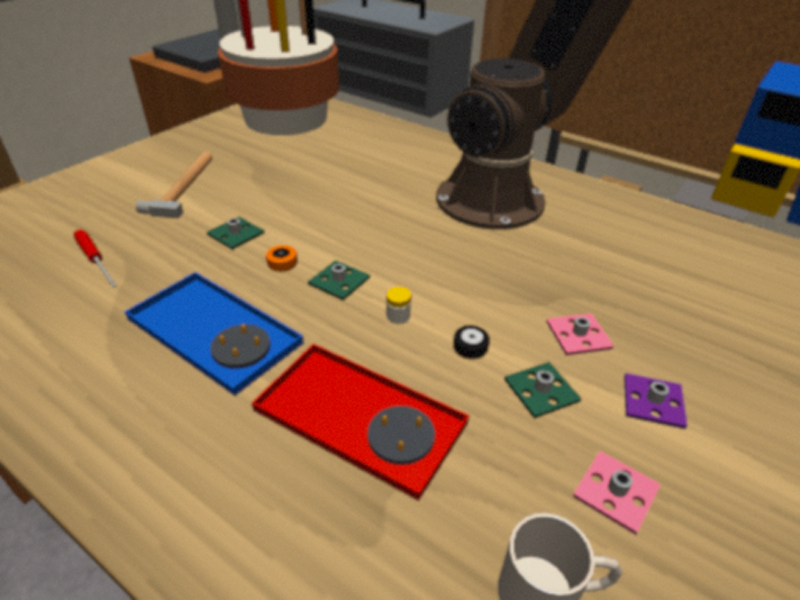

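The top view (800x600 pixels) shows the red tray at (358,210) with a plate at (324,212), and the blue tray at (510,212) with a plate at (475,210). The black wheel is at (325,316), the jar at (397,312) and the orange wheel at (535,312).

Flange candidates:
- **Green:** (258,307), (471,323) and (610,323).
- **Look-alikes to leave alone:** pink at (187,255) and (253,385), purple at (181,345).

Next I measure everything from the top view and check the hole counts in a close crop.

```bash
cat > m0.py <<'E'
from h import *
d=np.load("pics/top0.npz"); im=d["im"]; D=d["D"]; c={k:d[k] for k in("fov_y","cx","cy","view")}
W=cloud(c,D); hsv=cv2.cvtColor(im,cv2.COLOR_RGB2HSV)
def blobs(lo,hi,name,z,amin=40):
    m=cv2.inRange(hsv,lo,hi); m=cv2.morphologyEx(m,cv2.MORPH_CLOSE,np.ones((3,3)))
    for q in cv2.findContours(m,cv2.RETR_EXTERNAL,cv2.CHAIN_APPROX_NONE)[0]:
        if cv2.contourArea(q)<amin: continue
        (x,y),s,a=cv2.minAreaRect(q); 
        box=world("top",cv2.boxPoints(((x,y),s,a)),z,c)[:,:2]; ctr=box.mean(0)
        e=box[1]-box[0]; e2=box[2]-box[1]
        print(name,(round(x),round(y)),"ctr mm",(ctr*1e3).round(1),"sides",round(np.linalg.norm(e)*1e3),round(np.linalg.norm(e2)*1e3),"yaw",round(np.degrees(np.arctan2(e[1],e[0])),1))
blobs((60,90,25),(95,255,140),"green",.008)
blobs((0,200,90),(6,255,255),"red",.018,300)
blobs((100,180,60),(125,255,255),"blue",.018,300)
blobs((8,200,150),(18,255,255),"orange",.024)
blobs((23,180,130),(33,255,255),"yellow",.048)
for n,(u,v) in dict(black=(208,202),jar=(254,199),orange=(342,200),f1=(165,196),f2=(301,207),f3=(390,207)).items():
    print(n,[float(W[v,x,2].round(3)) for x in range(u-10,u+11,4)])
k=lambda u,v,s=22:cv2.resize(im[v-s:v+s,u-s:u+s,::-1],(260,260),interpolation=cv2.INTER_CUBIC)
cv2.imwrite("pics/crop1.png",np.vstack([np.hstack([k(165,196),k(301,207),k(390,207)]),np.hstack([k(207,136),k(304,134),k(208,202)])]))
E
python3 m0.py
```

```text
green (301, 206) ctr mm [416.1 -72.6] sides 76 73 yaw -88.5
green (390, 206) ctr mm [ 423.  -329.7] sides 78 76 yaw -4.6
green (165, 196) ctr mm [436.2 323.5] sides 76 77 yaw -29.8
red (228, 133) ctr mm [628.5 145.6] sides 261 136 yaw -85.0
blue (326, 135) ctr mm [ 632.5 -146.5] sides 136 263 yaw -2.2
orange (342, 200) ctr mm [ 437.1 -189.1] sides 49 49 yaw -88.5
yellow (254, 198) ctr mm [429.4  63.4] sides 36 37 yaw -88.5
black [-0.001, 0.024, 0.024, 0.025, 0.023, 0.008]
jar [-0.002, 0.047, 0.046, 0.052, 0.049, 0.002]
orange [0.013, 0.026, 0.023, 0.025, 0.024, 0.022]
f1 [0.006, 0.008, 0.03, 0.029, 0.007, 0.006]
f2 [0.012, 0.007, 0.032, 0.032, 0.009, 0.007]
f3 [0.007, 0.011, 0.02, 0.032, 0.028, 0.005]
```

View pics/crop1.png

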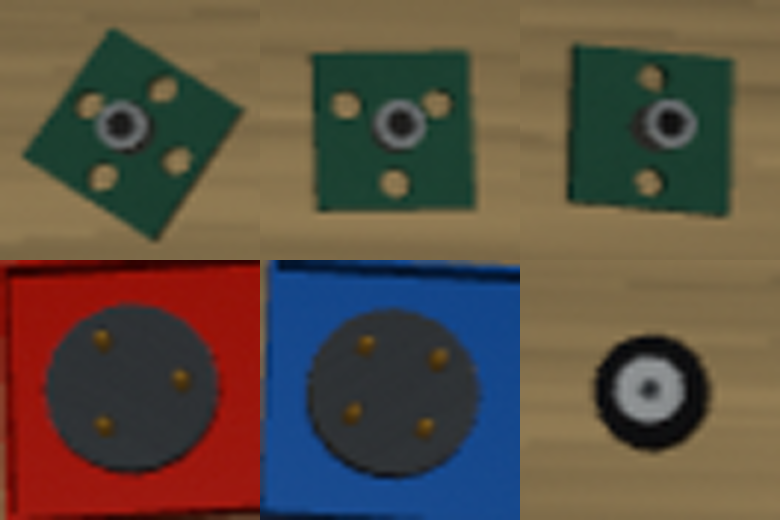

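Left green flange has four holes, the middle one three and the right one two. The red tray's plate has three studs and the blue tray's plate has four. I'll now plan wrist views over flange_four.

```bash
cat >> h.py <<'E'
from scipy.spatial.transform import Rotation as Ro
def tool():
    s=r.get_state(); return s, np.array(s["tcp_pos"]), Ro.from_euler("xyz",s["eef_rot"],degrees=True)
def delta(p,yaw):
    """tool-frame shift (mm) and turn (rad) to reach world TCP p, pointing down at yaw deg"""
    s,q,R=tool(); G=Ro.from_euler("xyz",[180,0,yaw],degrees=True)
    return R.inv().apply(np.array(p)-q)*1e3, (R.inv()*G).as_rotvec()
def show(p,yaw):
    t,w=delta(p,yaw); print("to",np.round(p,4),round(yaw,1),"shift",t.round(1),"turn",w.round(4),"rows>=",int(np.ceil(max(np.linalg.norm(t)/50,np.degrees(np.linalg.norm(w))/8.59))))
E
python3 - <<'E'
from h import *
s,q,R=tool(); V=np.array(r.get_calibration("wrist")["view"]); o=-V[:3,:3].T@V[:3,3]
print("cam in tool mm",R.inv().apply(o-q)*1e3,"axis",R.inv().apply(V[2,:3]),"xaxis",R.inv().apply(V[0,:3]))
# centre of view at z=0: 
print(world("wrist",[[256,192]],0))
for y in (-19.2,0,-60,60):show([.436,.3235,.16],y)
E
```

```text
cam in tool mm [ 8.29853999e+01 -9.69862378e-02 -1.57855472e+02] axis [-3.07679681e-01 -5.17679075e-04  9.51489856e-01] xaxis [-1.18185660e-03  9.99999289e-01  1.61899198e-04]
[[0.18729299 0.6543995  0.        ]]
to [0.436  0.3235 0.16  ] -19.2 shift [305.  225.4  66.2] turn [ 0.0012 -0.0001 -0.0008] rows>= 8
to [0.436  0.3235 0.16  ] 0 shift [305.  225.4  66.2] turn [ 1.300e-03  1.000e-04 -3.359e-01] rows>= 8
to [0.436  0.3235 0.16  ] -60 shift [305.  225.4  66.2] turn [ 1.200e-03 -5.000e-04  7.113e-01] rows>= 8
to [0.436  0.3235 0.16  ] 60 shift [305.  225.4  66.2] turn [ 1.1000e-03  8.0000e-04 -1.3831e+00] rows>= 10
```

View pics/wrist0.png

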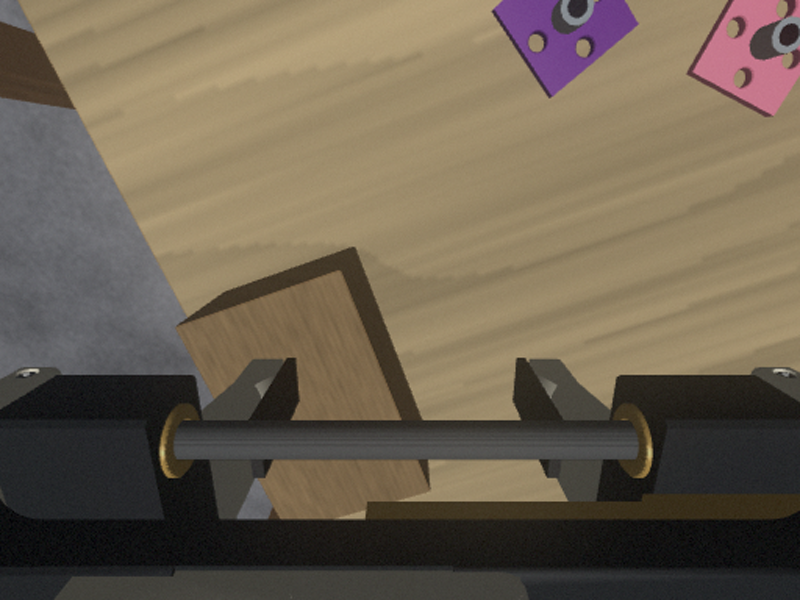

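The wrist picture shows the open fingers in its lower part and the camera on the tool's +x side. I'll go over flange_four so that it appears in the upper part.

Emit:
{"fn": "carry_out", "kwargs": {
  "deltas": [
    [1,[266,218,106],[0,0,0.188]],
    [1,[266,218,106],[0,0,0.188]],
    [1,[266,218,106],[0,0,0.188]],
    [1,[266,218,106],[0,0,0.188]],
    [1,[266,218,106],[0,0,0.188]],
    [1,[266,218,106],[0,0,0.188]],
    [1,[266,218,106],[0,0,0.188]],
    [1,[266,218,106],[0,0,0.188]],
    [1,[266,218,106],[0,0,0.188]],
    [1,[266,218,106],[0,0,0.188]],
    [1,[266,218,106],[0,0,0.188]],
    [1,[266,218,106],[0,0,0.188]]
  ],
  "squeeze": 45
}}

```text
time_s: 1.35
tcp_pos: [0.4014, 0.345, 0.1209]
eef_rot: [-180.0, 0.0, -29.9]
contact_force: [0.0, -0.9, 1.0]
gripper_width: 0.0878
gripper_force: 0.0
```

```bash
cat >> h.py <<'E'
def wshot(tag,n=1):
    c=r.get_calibration("wrist"); im,D=r.capture("wrist"); cv2.imwrite(f"pics/{tag}.png",cv2.resize(im[:,:,::-1],(800,600),interpolation=cv2.INTER_CUBIC))
    return c,im,D
def flange(c,im,z=.008,R=.026):
    """green plate: centre and hole angles from hole contours cast to z"""
    hsv=cv2.cvtColor(im,cv2.COLOR_RGB2HSV); m=cv2.inRange(hsv,(60,90,15),(95,255,160))
    cs,h=cv2.findContours(m,cv2.RETR_CCOMP,cv2.CHAIN_APPROX_NONE); out=[]
    i=max(range(len(cs)),key=lambda i:cv2.contourArea(cs[i]))
    (x,y),s,a=cv2.minAreaRect(cs[i]); b=world("wrist",cv2.boxPoints(((x,y),s,a)),z,c)[:,:2]
    print("plate",(round(x),round(y)),"ctr",(b.mean(0)*1e3).round(1),"sides",[round(float(np.linalg.norm(b[k+1]-b[k]))*1e3,1) for k in(0,1)],"yaw",np.degrees(np.arctan2(*(b[1]-b[0])[::-1])).round(1))
    for k,q in enumerate(cs):
        if h[0][k][3]==i and cv2.contourArea(q)>25:
            (u,v),sz,_=cv2.fitEllipse(q) if len(q)>=5 else cv2.minAreaRect(q); p=world("wrist",[[u,v]],z,c)[0,:2]; out.append(p)
            print(" hole",(round(u),round(v)),np.round(sz,1),(p*1e3).round(1),"area",cv2.contourArea(q))
    return np.array(out)
E
python3 - <<'E'
from h import *
print(r.get_state()["tcp_pos"],r.get_state()["eef_rot"],r.get_state()["time_s"])
c,im,D=wshot("w1"); flange(c,im)
E
```

```text
[0.4013908  0.34503443 0.12088899] [-1.79956032e+02  6.56717614e-04 -2.99270539e+01] 1.35
plate (426, 362) ctr [ 97.  276.6] sides [0.0, 0.0] yaw 0.0
```

View pics/w1.png

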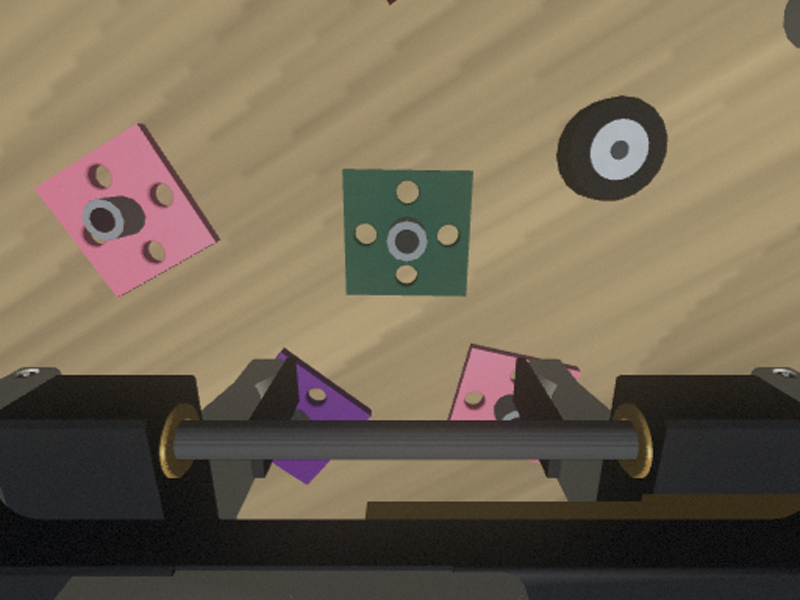

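The green flange at (407,233) has four holes, at (407,191), (449,235), (406,274) and (366,234). Neighbours: pink at (125,210), purple at (320,405), pink at (510,395). The mask picked a wrong blob, so I'll fix the thresholds.

```bash
sed -i 's/m=cv2.inRange(hsv,(60,90,15),(95,255,160))/m=cv2.inRange(hsv,GL,GH); m[230:]=0 if zc else m[230:]/; s/def flange(c,im,z=.008,R=.026):/GL,GH=(60,70,25),(95,255,180)\ndef flange(c,im,z=.008,zc=True):/' h.py
python3 - <<'E'
from h import *
c,im,D=wshot("w1b"); hsv=cv2.cvtColor(im,cv2.COLOR_RGB2HSV); print(hsv[115,225],hsv[180,290])
P=flange(c,im)
W=cloud(c,D); m=(D>0)&(W[...,2]>.026)&(W[...,2]<.034); m[230:]=0; m[:,:200]=0;m[:,330:]=0
print("boss top pts",m.sum(),W[m].mean(0), W[115,225,2])
if len(P)==4:
    ctr=P.mean(0); a=np.degrees(np.arctan2(*(P-ctr).T[::-1])); print("ctr",ctr,"R",np.linalg.norm(P-ctr,axis=1),"ang mod90",(a+45)%90-45)
    show([*ctr,.06],-30); show([*ctr,.011],-30)
E
```

```text
[68 67 91] [72 75 85]
plate (260, 148) ctr [436.  324.9] sides [76.4, 74.7] yaw -33.5
 hole (259, 176) [16.6 16.9] [413.3 338.2] area 217.0
 hole (287, 150) [16.9 17.4] [422.4 302.3] area 228.5
 hole (233, 150) [16.7 17.4] [449.1 347.2] area 226.5
 hole (260, 153) [27.9 30.2] [433.5 326.1] area 657.5
 hole (260, 122) [17.4 17.6] [458.2 311.5] area 236.0
boss top pts 535 [0.4357698  0.32468542 0.02974385] 0.008341512822349073
```

Emit:
{"fn": "carry_out", "kwargs": {
  "deltas": [
    [0.7,[40,0,40],[0,0,0.012]],
    [0.7,[40,0,80],[0,0,0.012]],
    [0.7,[40,0,100],[0,0,0.012]],
    [0.7,[40,0,110],[0,0,0.012]],
    [0.7,[40,0,110],[0,0,0.012]],
    [0,[40,0,110],[0,0,0.012]],
    [0,[40,0,110],[0,0,0.012]],
    [0,[40,0,110],[0,0,0.012]],
    [0,[40,0,110],[0,0,0.012]],
    [0,[40,0,110],[0,0,0.012]],
    [0,[40,0,110],[0,0,0.012]]
  ],
  "squeeze": 45
}}

```text
time_s: 2.55
tcp_pos: [0.4364, 0.3239, 0.0108]
eef_rot: [-180.0, -0.0, -30.7]
contact_force: [-0.3, -0.2, 3.1]
gripper_width: 0.0225
gripper_force: 45.0
```

Emit:
{"fn": "carry_out", "kwargs": {
  "deltas": [
    [0,[0,0,-30],[0,0,0]],
    [0,[0,0,-70],[0,0,0]],
    [0,[0,0,-110],[0,0,0]],
    [0,[0,0,-110],[0,0,0]]
  ]
}}

```text
time_s: 2.95
tcp_pos: [0.4386, 0.3263, 0.126]
eef_rot: [-179.5, -0.1, -30.6]
contact_force: [-0.1, 1.2, -2.0]
gripper_width: 0.0228
gripper_force: 45.0
```

Run:
```python
from h import *
s,q,R=tool(); print(q,s["eef_rot"],s["gripper_width"],s["gripper_force"],s["contact_force"])
wshot("w2")
```

```text
[0.43863342 0.32630433 0.12599768] [-1.79484226e+02 -9.50884412e-02 -3.06457771e+01] 0.022823513899040918 44.99950110912323 [-0.09174052  1.17897317 -2.04310613]
```

View pics/w2.png

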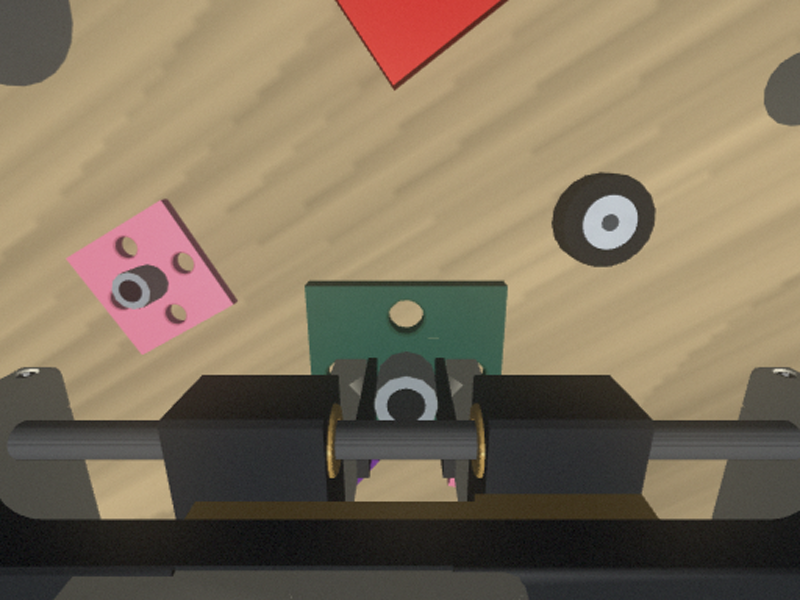

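The flange is held square in the fingers, with its front hole at (406,314) and boss top at (406,400). I'll carry it towards the blue stud plate and look there.

Emit:
{"fn": "carry_out", "kwargs": {
  "deltas": [
    [0,[309,215,-9],[0,0,0.47]],
    [0,[309,215,-9],[0,0,0.47]],
    [0,[309,215,-9],[0,0,0.47]],
    [0,[309,215,-9],[0,0,0.47]],
    [0,[309,215,-9],[0,0,0.47]],
    [0,[309,215,-9],[0,0,0.47]],
    [0,[309,215,-9],[0,0,0.47]],
    [0,[309,215,-9],[0,0,0.47]],
    [0,[309,215,-9],[0,0,0.47]],
    [0,[309,215,-9],[0,0,0.47]],
    [0,[309,215,-9],[0,0,0.47]],
    [0,[309,215,-9],[0,0,0.47]]
  ]
}}

```text
time_s: 4.2
tcp_pos: [0.5918, -0.0179, 0.1292]
eef_rot: [180.0, 0.0, -57.6]
contact_force: [-0.6, -0.1, -2.1]
gripper_width: 0.0227
gripper_force: 45.0
```

```bash
cat >> h.py <<'E'
def studs(c,im,D,z=.027,vmax=225):
    """brass stud tops: blobs brassy in hue inside the dark plate, cast to z"""
    hsv=cv2.cvtColor(im,cv2.COLOR_RGB2HSV); m=cv2.inRange(hsv,(12,110,50),(28,255,255)); m[vmax:]=0
    W=cloud(c,D); m[(W[...,2]<.016)|(W[...,2]>.034)|(D<=0)]=0
    P=[]
    for q in cv2.findContours(m,cv2.RETR_EXTERNAL,cv2.CHAIN_APPROX_NONE)[0]:
        if cv2.contourArea(q)<8: continue
        b=np.zeros(m.shape,np.uint8); cv2.drawContours(b,[q],-1,1,-1); w=W[b>0]; t=w[w[:,2]>w[:,2].max()-.004]
        uv=q[:,0].mean(0); P.append(t.mean(0)); print(" stud px",uv.round(),"top",(t.mean(0)*1e3).round(1),"zmax",w[:,2].max().round(4),"n",len(w))
    return np.array(P)
E
python3 - <<'E'
from h import *
s,q,R=tool(); print(q,s["eef_rot"],s["gripper_width"],s["contact_force"],s["time_s"])
c,im,D=wshot("w3"); studs(c,im,D); print("in hand:"); flange(c,im,q[2]-.003,False)
E
```

```text
[ 0.59178678 -0.01788403  0.12917094] [ 1.79965925e+02  2.16014669e-02 -5.75551869e+01] 0.02265928531820487 [-0.5872621  -0.10341565 -2.12671401] 4.2
 stud px [257. 142.] top [619.5 -58.4  26.5] zmax 0.0276 n 20
 stud px [227. 114.] top [655.7 -65.1  26.6] zmax 0.0277 n 20
 stud px [285. 112.] top [613.1 -94.6  26.6] zmax 0.0279 n 17
 stud px [490. 127.] top [636.2 -88.2 287. ] zmax 0.287 n 1625
 stud px [255.  82.] top [ 649.1 -101.2   26.4] zmax 0.0273 n 16
in hand:
plate (260, 210) ctr [601.7 -35.3] sides [74.7, 39.2] yaw -147.6
 hole (259, 200) [18.9 23.4] [605.9 -40.4] area 343.5
```

View pics/w3.png

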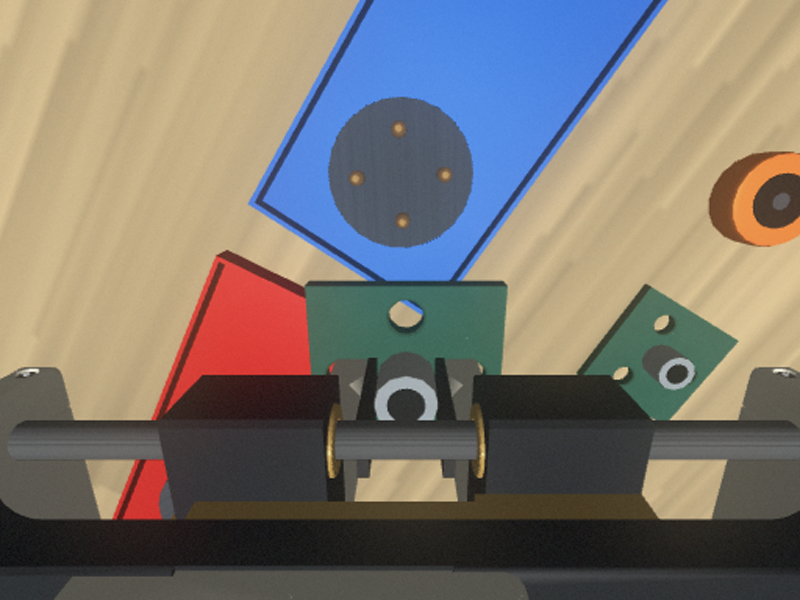

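Four studs found, at a radius of about 26 mm and a height of about 27 mm. The centre is (634.4, -79.8) mm and the axis is at -55.3°. The view shows the plate at (401,172) and the flange in hand with its hole at (406,314). I'll lower it with a check.

Emit:
{"fn": "carry_out", "kwargs": {
  "deltas": [
    [0,[40,-1.5,40],[0,0,-0.039]],
    [0,[75,-2.7,70],[0,0,-0.039]],
    [0,[75,-2.7,80],[0,0,-0.039]],
    [0,[75,-2.7,80],[0,0,-0.039]],
    [0,[75,-2.7,80],[0,0,-0.039]],
    [0,[75,-2.7,84],[0,0,-0.039]],
    [0,[75,-2.7,88],[0,0,-0.039]],
    [0,[75,-2.7,91],[0,0,-0.039]],
    [0,[75,-2.7,94],[0,0,-0.039]],
    [0,[75,-2.7,96],[0,0,-0.039]],
    [0,[75,-2.7,96],[0,0,-0.039]]
  ]
}}

```text
time_s: 5.35
tcp_pos: [0.6345, -0.0807, 0.0332]
eef_rot: [180.0, 0.0, -55.4]
contact_force: [-0.0, 0.4, -2.4]
gripper_width: 0.0231
gripper_force: 45.0
```

Emit:
{"fn": "carry_out", "kwargs": {
  "deltas": [
    [0,[0,0,3],[0,0,0]],
    [0,[0,0,6],[0,0,0]],
    [0,[0,0,8],[0,0,0]],
    [0,[0,0,9],[0,0,0]],
    [0,[0,0,9],[0,0,0]]
  ]
}}

```text
time_s: 5.85
tcp_pos: [0.6349, -0.0809, 0.0256]
eef_rot: [-180.0, -0.0, -55.4]
contact_force: [-2.9, 0.9, 7.5]
gripper_width: 0.0231
gripper_force: 48.9
```

Emit:
{"fn": "carry_out", "kwargs": {
  "deltas": [
    [0,[0,0,0.5],[0,0,0]],
    [0,[0,0,1],[0,0,0]],
    [0,[0,0,1],[0,0,0]]
  ]
}}

```text
time_s: 6.15
tcp_pos: [0.635, -0.0809, 0.0253]
eef_rot: [-180.0, -0.0, -55.4]
contact_force: [-4.5, 1.4, 12.3]
gripper_width: 0.0229
gripper_force: 50.8
```

Contact was 12 N up at seating height. I'll release, lift and step back to check.

Emit:
{"fn": "carry_out", "kwargs": {
  "deltas": [
    [0.5,[0,0,-1],[0,0,0]],
    [0.6,[0,0,-1],[0,0,0]],
    [0.6,[0,0,-1],[0,0,0]],
    [0.6,[0,0,-1],[0,0,0]],
    [0.6,[0,0,-25],[0,0,0]],
    [0.6,[0,0,-60],[0,0,0]],
    [0.6,[-40,0,-100],[0,0,0]],
    [0.6,[-75,0,-106],[0,0,0]],
    [0.6,[-75,0,-106],[0,0,0]],
    [0.6,[-75,0,-106],[0,0,0]]
  ]
}}

```text
time_s: 7.15
tcp_pos: [0.5924, -0.0182, 0.1306]
eef_rot: [-179.9, -0.0, -55.3]
contact_force: [-0.8, -0.2, 0.4]
gripper_width: 0.0527
gripper_force: 0.0
```

```bash
cat >> h.py <<'E'
def seat(c,im,D):
    W=cloud(c,D); hsv=cv2.cvtColor(im,cv2.COLOR_RGB2HSV); m=cv2.inRange(hsv,GL,GH)>0; m&=(D>0)&(W[...,2]<.05); m[230:]=False
    n,l,st,ct=cv2.connectedComponentsWithStats(m.astype(np.uint8))
    for i in range(1,n):
        if st[i,4]>300:
            w=W[l==i]; A=np.c_[w[:,:2]-w[:,:2].mean(0),np.ones(len(w))]; k=np.linalg.lstsq(A,w[:,2],rcond=None)[0]
            print("green comp px",ct[i].round(),"n",st[i,4],"xy",(w[:,:2].mean(0)*1e3).round(1),"z mean",k[2].round(4),"tilt deg",np.degrees(k[:2]).round(2))
E
python3 - <<'E'
from h import *
s,q,R=tool(); print(q,s["eef_rot"],s["gripper_width"],s["time_s"])
c,im,D=wshot("w4"); seat(c,im,D); show([.4035,-.051,.12],-60)
E
```

```text
[ 0.59238708 -0.01823029  0.13055175] [-1.79894133e+02 -4.07161903e-02 -5.52912799e+01] 0.052746830395672975 7.15
green comp px [260. 110.] n 5969 xy [635.3 -81.7] z mean 0.0207 tilt deg [-0.03  0.01]
green comp px [423. 217.] n 1531 xy [426.3 -91.4] z mean 0.0079 tilt deg [ 0.05 -0.11]
to [ 0.4035 -0.051   0.12  ] -60 shift [-81.  173.7   9.7] turn [-0.0006 -0.0003  0.0812] rows>= 4
```

View pics/w4.png

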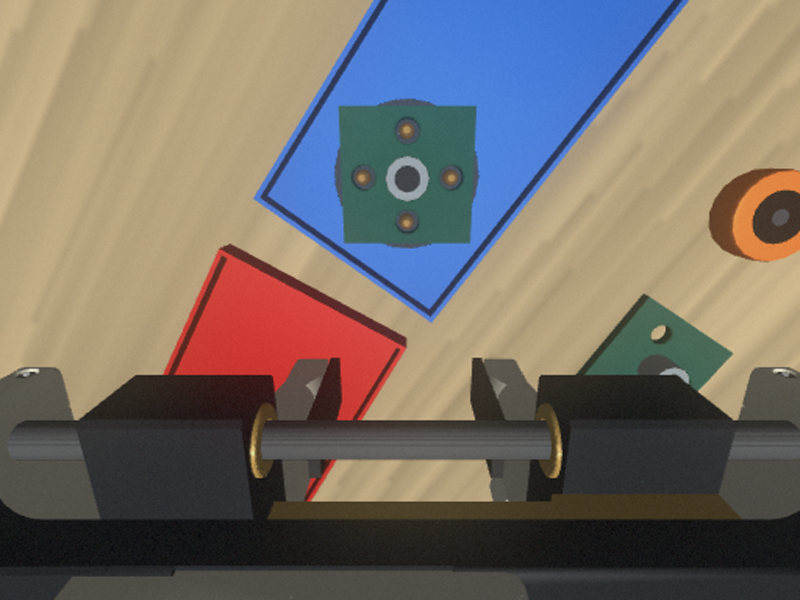

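The picture shows flange_four seated at (407,178). All four studs come through its holes, its top is at 20.7 mm (21 expected) and there is no tilt. Next is flange_three.

Emit:
{"fn": "carry_out", "kwargs": {
  "deltas": [
    [0.7,[-81,174,10],[0,0,0.081]],
    [0.7,[-81,174,10],[0,0,0.081]],
    [0.7,[-81,174,10],[0,0,0.081]],
    [0.7,[-81,174,10],[0,0,0.081]],
    [0.7,[-81,174,10],[0,0,0.081]],
    [0.7,[-81,174,10],[0,0,0.081]],
    [0.7,[-81,174,10],[0,0,0.081]]
  ]
}}

```text
time_s: 7.9
tcp_pos: [0.4041, -0.0513, 0.1196]
eef_rot: [-180.0, -0.0, -60.1]
contact_force: [0.4, 0.3, -0.3]
gripper_width: 0.0613
gripper_force: 0.0
```

Run:
```python
from h import *
s,q,R=tool(); print(q,s["eef_rot"],s["time_s"])
c,im,D=wshot("w5"); P=flange(c,im)
W=cloud(c,D); seat(c,im,D); m=(D>0)&(W[...,2]>.026)&(W[...,2]<.034)&(np.hypot(W[...,0]-.416,W[...,1]+.073)<.03)
b=np.median(W[m],0) if m.sum() else 0; print("boss",m.sum(),W[m].mean(0)); 
ctr=W[m].mean(0)[:2]; print([(np.hypot(*(p-ctr)).round(4),np.degrees(np.arctan2(*(p-ctr)[::-1])).round(1)) for p in P])
H=[p for p in P if .018<np.hypot(*(p-ctr))<.034]; print("hole mean",np.mean(H,0))
show([*np.mean(H,0),.011],-60)
```

```text
[ 0.40413056 -0.05128097  0.11964369] [-1.79983332e+02 -2.30876355e-02 -6.00611842e+01] 7.9
plate (261, 165) ctr [414.7 -72.6] sides [75.8, 74.9] yaw -88.5
 hole (238, 181) [16.1 16.5] [427.3 -49. ] area 206.5
 hole (283, 179) [15.9 16.7] [389.1 -73.4] area 205.5
 hole (260, 170) [27.7 30.6] [413.4 -69.3] area 661.0
 hole (259, 140) [16.7 17.3] [429.2 -94.5] area 224.0
green comp px [47. 46.] n 5147 xy [620.4 -74.4] z mean 0.0204 tilt deg [0.01 0.43]
green comp px [260. 164.] n 4447 xy [415.9 -74.2] z mean 0.0078 tilt deg [-0.11  0.02]
boss 517 [ 0.41523104 -0.07254651  0.02973832]
[(np.float64(0.0265), np.float64(62.8)), (np.float64(0.0261), np.float64(-178.2)), (np.float64(0.0037), np.float64(119.4)), (np.float64(0.026), np.float64(-57.5))]
hole mean [ 0.41522968 -0.07229803]
to [ 0.4152 -0.0723  0.011 ] -60 shift [ 23.8   0.9 108.5] turn [ 0.0001 -0.0002 -0.0011] rows>= 3
```

View pics/w5.png

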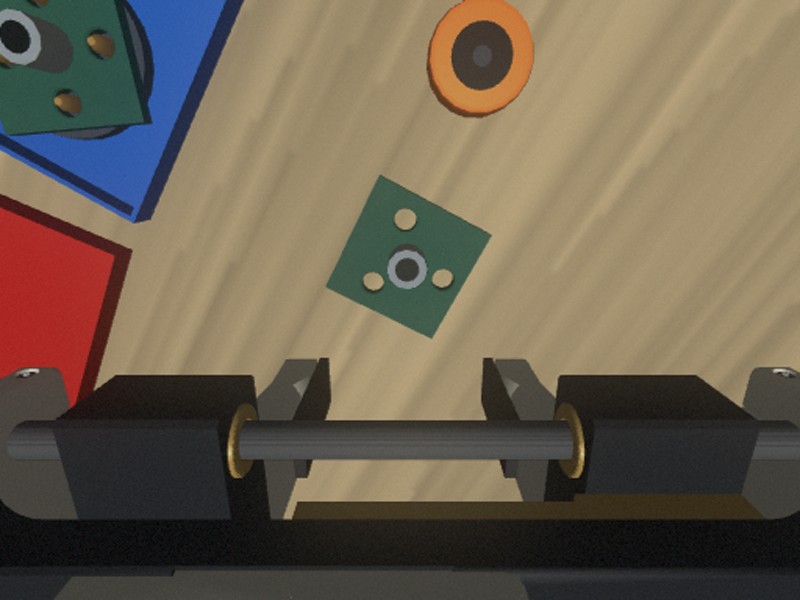

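flange_three is at (409,256), with holes at (405,219), (442,279) and (373,281). Its axis is at -58°. I'll grasp it.

Emit:
{"fn": "carry_out", "kwargs": {
  "deltas": [
    [0.7,[24,0.9,40],[0,0,-0.036]],
    [0.7,[24,0.9,80],[0,0,-0.036]],
    [0.7,[24,0.9,100],[0,0,-0.036]],
    [0.7,[24,0.9,109],[0,0,-0.036]],
    [0.7,[24,0.9,109],[0,0,-0.036]],
    [0,[24,0.9,109],[0,0,-0.036]],
    [0,[24,0.9,109],[0,0,-0.036]],
    [0,[24,0.9,109],[0,0,-0.036]],
    [0,[24,0.9,109],[0,0,-0.036]],
    [0,[24,0.9,109],[0,0,-0.036]],
    [0,[24,0.9,109],[0,0,-0.036]]
  ],
  "squeeze": 45
}}

```text
time_s: 9.05
tcp_pos: [0.4144, -0.0723, 0.0108]
eef_rot: [-180.0, -0.0, -58.0]
contact_force: [-1.1, 0.3, 2.0]
gripper_width: 0.0231
gripper_force: 45.0
```

Emit:
{"fn": "carry_out", "kwargs": {
  "deltas": [
    [0,[0,0,-30],[0,0,0]],
    [0,[0,0,-70],[0,0,0]],
    [0,[0,0,-119],[0,0,0]],
    [0,[0,0,-119],[0,0,0]],
    [0,[0,0,-119],[0,0,0]]
  ]
}}

```text
time_s: 9.55
tcp_pos: [0.4145, -0.0721, 0.1306]
eef_rot: [-179.8, -0.0, -58.0]
contact_force: [-1.0, 0.8, -1.9]
gripper_width: 0.023
gripper_force: 45.0
```

Run:
```python
from h import *
s,q,R=tool(); print(q,s["eef_rot"],s["gripper_width"],s["contact_force"])
# red plate ~ (0.63,0.21); tool yaw -81, plate 75 mm ahead of the tool
d=np.radians(-81); show([.63-.075*np.cos(d),.21-.075*np.sin(d),.13],-81)
```

```text
[ 0.4145477  -0.07211705  0.13057724] [-1.79817246e+02 -2.63186979e-02 -5.79872386e+01] 0.022995423703131918 [-1.01535577  0.77646472 -1.88920092]
to [0.6183 0.2841 0.13  ] -81 shift [-194.  -361.6    1.6] turn [-3.200e-03  2.000e-04  4.016e-01] rows>= 9
```

Emit:
{"fn": "carry_out", "kwargs": {
  "deltas": [
    [0,[-194,-362,1],[0,0,0.4]],
    [0,[-194,-362,1],[0,0,0.4]],
    [0,[-194,-362,1],[0,0,0.4]],
    [0,[-194,-362,1],[0,0,0.4]],
    [0,[-194,-362,1],[0,0,0.4]],
    [0,[-194,-362,1],[0,0,0.4]],
    [0,[-194,-362,1],[0,0,0.4]],
    [0,[-194,-362,1],[0,0,0.4]],
    [0,[-194,-362,1],[0,0,0.4]],
    [0,[-194,-362,1],[0,0,0.4]],
    [0,[-194,-362,1],[0,0,0.4]],
    [0,[-194,-362,1],[0,0,0.4]]
  ]
}}

```text
time_s: 10.75
tcp_pos: [0.6172, 0.2828, 0.1276]
eef_rot: [179.9, -0.1, -80.9]
contact_force: [-0.3, -0.2, -1.5]
gripper_width: 0.0228
gripper_force: 45.0
```

Run:
```python
from h import *
s,q,R=tool(); print(q,s["eef_rot"],s["gripper_width"],s["contact_force"],s["time_s"])
c,im,D=wshot("w6"); P=studs(c,im,D); P=P[P[:,2]<.05]; print("in hand:"); H=flange(c,im,q[2]-.003,False)
print("hole in tool",[R.inv().apply([*(h-q[:2]),0])*1e3 for h in H])
ctr=P.mean(0)[:2]; a=np.degrees(np.arctan2(*(P[:,:2]-ctr).T[::-1])); y=((a+81+60)%120-60)-81
print(len(P),ctr,np.linalg.norm(P[:,:2]-ctr,axis=1),y); show([*ctr,.034],y.mean())
```

```text
[0.61721342 0.28275034 0.12759357] [ 1.79889453e+02 -5.12690771e-02 -8.09298747e+01] 0.02277646367834811 [-0.32182239 -0.23490538 -1.48963407] 10.75
 stud px [288. 134.] top [599.4 222.5  26.1] zmax 0.0284 n 72
 stud px [240. 129.] top [643.9 225.8  26. ] zmax 0.0281 n 71
 stud px [268.  87.] top [630.2 200.7 285.5] zmax 0.2855 n 79
in hand:
plate (267, 202) ctr [616.  257.2] sides [48.9, 89.2] yaw -85.3
 hole (259, 200) [23.4 24.8] [621.  255.7] area 454.5
hole in tool [array([2.73407672e+01, 4.91292450e-01, 2.54128611e-02])]
2 [0.62166188 0.22418218] [0.02231286 0.02231286] [ -55.78583316 -115.78583316]
to [0.6217 0.2242 0.034 ] -85.8 shift [58.5  5.  94.2] turn [ 0.0011 -0.0005  0.0846] rows>= 3
```

View pics/w6.png

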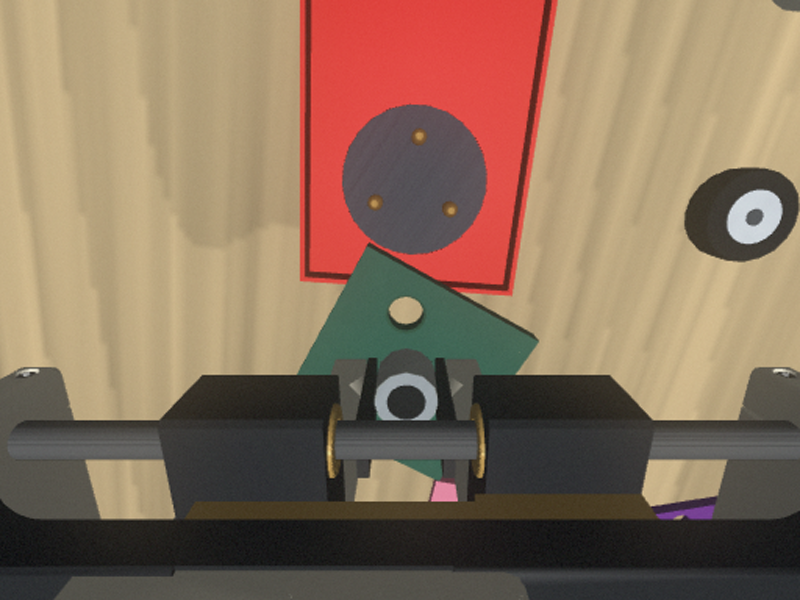

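The view shows the red plate at (415,179), with studs at (419,136), (375,203) and (450,210). The flange is held, with its hole at (406,310). The stud mask leaked, so I'll redo it with colour inside the dark disc and ray casting.

Run:
```python
from h import *
s,q,R=tool(); print(q,s["eef_rot"])
c,im,D=wshot("w6b"); hsv=cv2.cvtColor(im,cv2.COLOR_RGB2HSV)
roi=np.zeros(D.shape,np.uint8); cv2.circle(roi,(266,115),40,255,-1)
m=cv2.inRange(hsv,(5,90,60),(30,255,255))&roi; P=[]
W=cloud(c,D)
for k in cv2.findContours(m,cv2.RETR_EXTERNAL,cv2.CHAIN_APPROX_NONE)[0]:
    if cv2.contourArea(k)<8: continue
    b=np.zeros(D.shape,np.uint8); cv2.drawContours(b,[k],-1,1,-1); v,u=np.nonzero(b); p=world("wrist",[[u.mean(),v.mean()]],.0255,c)[0,:2]; P.append(p)
    print((u.mean().round(1),v.mean().round(1)),len(u),(p*1e3).round(1),np.sort(W[v,u,2])[-6:].round(3))
P=np.array(P); ctr=P.mean(0); a=np.degrees(np.arctan2(*(P-ctr).T[::-1])); y=((a+81+60)%120-60)-81
print(ctr,np.linalg.norm(P-ctr,axis=1),y); show([*ctr,.034],y.mean())
dm=cv2.inRange(hsv,(0,0,0),(179,110,120)); dm[145+16:]=0
k=max(cv2.findContours(dm,cv2.RETR_EXTERNAL,cv2.CHAIN_APPROX_NONE)[0],key=cv2.contourArea); e=cv2.fitEllipse(k); print(e,world("wrist",[e[0]],.013,c))
```

```text
[0.61744968 0.2827925  0.12813272] [ 1.79936550e+02 -2.72032043e-02 -8.09386422e+01]
(np.float64(287.7), np.float64(133.4)) 78 [600.  222.2] [0.027 0.027 0.027 0.028 0.028 0.029]
(np.float64(240.2), np.float64(129.0)) 75 [643.7 225.1] [0.027 0.027 0.027 0.027 0.027 0.027]
(np.float64(268.2), np.float64(87.0)) 86 [624.4 185.6] [0.027 0.027 0.027 0.028 0.028 0.286]
[0.62271403 0.21098003] [0.02532677 0.02531556 0.02541273] [-86.38188478 -86.14249453 -86.24033252]
to [0.6227 0.211  0.034 ] -86.3 shift [71.8  6.4 94.6] turn [ 0.0004 -0.0001  0.0927] rows>= 3
((265.12713623046875, 114.05194091796875), (90.73937225341797, 93.85028076171875), 3.273437738418579) [[0.6229813  0.20893815 0.013     ]]
```

Emit:
{"fn": "carry_out", "kwargs": {
  "deltas": [
    [0,[40,3,40],[0,0,0.092]],
    [0,[72,6.4,70],[0,0,0.092]],
    [0,[72,6.4,78],[0,0,0.092]],
    [0,[72,6.4,78],[0,0,0.092]],
    [0,[72,6.4,78],[0,0,0.092]],
    [0,[72,6.4,82],[0,0,0.092]],
    [0,[72,6.4,86],[0,0,0.092]],
    [0,[72,6.4,90],[0,0,0.092]],
    [0,[72,6.4,93],[0,0,0.092]],
    [0,[72,6.4,95],[0,0,0.092]],
    [0,[72,6.4,95],[0,0,0.092]]
  ]
}}

```text
time_s: 11.95
tcp_pos: [0.623, 0.2119, 0.0331]
eef_rot: [180.0, -0.0, -86.2]
contact_force: [-0.9, 0.7, -1.0]
gripper_width: 0.0232
gripper_force: 45.0
```

Emit:
{"fn": "carry_out", "kwargs": {
  "deltas": [
    [0,[0,0,3],[0,0,0]],
    [0,[0,0,6],[0,0,0]],
    [0,[0,0,8],[0,0,0]],
    [0,[0,0,9],[0,0,0]],
    [0,[0,0,9],[0,0,0]]
  ]
}}

```text
time_s: 12.45
tcp_pos: [0.6232, 0.2118, 0.0245]
eef_rot: [180.0, -0.0, -86.2]
contact_force: [0.1, -0.3, -0.4]
gripper_width: 0.0227
gripper_force: 45.2
```

Emit:
{"fn": "carry_out", "kwargs": {
  "deltas": [
    [0,[0,0,0.5],[0,0,0]],
    [0,[0,0,1],[0,0,0]],
    [0,[0,0,1],[0,0,0]]
  ]
}}

```text
time_s: 12.75
tcp_pos: [0.6234, 0.2118, 0.0239]
eef_rot: [-180.0, -0.0, -86.2]
contact_force: [-1.5, -1.4, 1.7]
gripper_width: 0.0227
gripper_force: 46.3
```

Emit:
{"fn": "carry_out", "kwargs": {
  "deltas": [
    [0,[0,0,0.5],[0,0,0]],
    [0,[0,0,1],[0,0,0]],
    [0,[0,0,1],[0,0,0]]
  ]
}}

```text
time_s: 13.05
tcp_pos: [0.6233, 0.2118, 0.0238]
eef_rot: [-180.0, -0.0, -86.1]
contact_force: [-4.1, -2.3, 9.2]
gripper_width: 0.023
gripper_force: 46.4
```

Emit:
{"fn": "carry_out", "kwargs": {
  "deltas": [
    [0.5,[0,0,-1],[0,0,0]],
    [0.6,[0,0,-1],[0,0,0]],
    [0.6,[0,0,-1],[0,0,0]],
    [0.6,[0,0,-1],[0,0,0]],
    [0.6,[0,0,-25],[0,0,0]],
    [0.6,[0,0,-60],[0,0,0]],
    [0.6,[-40,0,-100],[0,0,0]],
    [0.6,[-75,0,-106],[0,0,0]],
    [0.6,[-75,0,-106],[0,0,0]],
    [0.6,[-75,0,-106],[0,0,0]]
  ]
}}

```text
time_s: 14.05
tcp_pos: [0.6178, 0.2883, 0.1283]
eef_rot: [-180.0, 0.1, -86.1]
contact_force: [-0.6, -0.1, -1.3]
gripper_width: 0.0523
gripper_force: 0.0
```

Run:
```python
from h import *
s,q,R=tool(); print(q,s["eef_rot"],s["gripper_width"],s["time_s"])
c,im,D=wshot("w7"); seat(c,im,D)
W=cloud(c,D); hsv=cv2.cvtColor(im,cv2.COLOR_RGB2HSV)
m=(D>0)&(W[...,2]>.019)&(W[...,2]<.03); m[235:]=0; m=m.astype(np.uint8)
n,l,st,ct=cv2.connectedComponentsWithStats(m)
for i in range(1,n):
    if st[i,4]>150: print("z19-30 comp",ct[i].round(),st[i,4],W[l==i].mean(0).round(4),(W[l==i].min(0)+W[l==i].max(0))/2)
```

```text
[0.61777107 0.28830291 0.12833447] [-1.79995815e+02  5.50665275e-02 -8.60685066e+01] 0.052266065752446654 14.05
green comp px [266. 112.] n 1252 xy [616.7 212.3] z mean 0.0207 tilt deg [-0.22  0.07]
z19-30 comp [259. 107.] 6357 [0.6227 0.2093 0.0207] [0.62242047 0.21149773 0.02109134]
z19-30 comp [481. 111.] 3082 [0.4228 0.198  0.0237] [0.42079568 0.1983919  0.02265655]
```

View pics/w7.png

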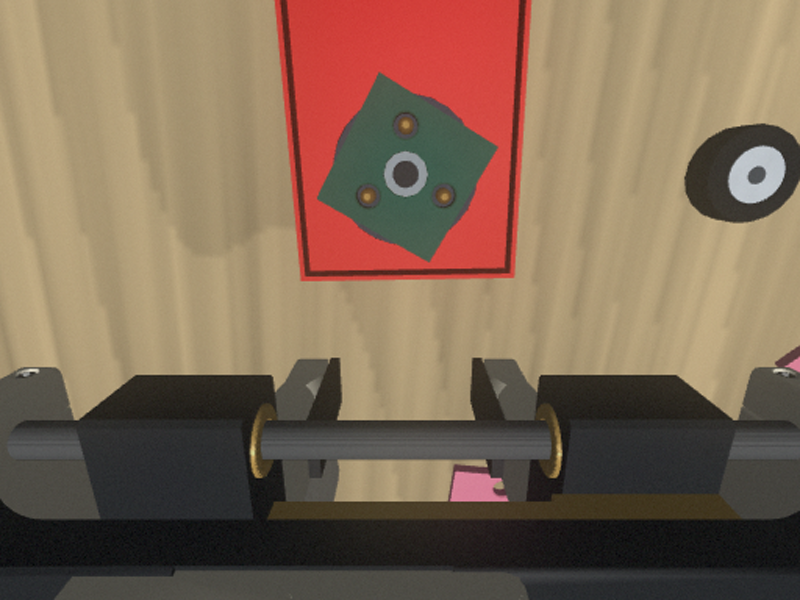

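flange_three is seated at (406,174), with all three studs through its holes and its top at 20.7 mm. Next I locate the round parts and the tray axes.

Run:
```python
from h import *
d=np.load("pics/top0.npz"); D=d["D"]; c={k:d[k] for k in("fov_y","cx","cy","view")}; W=cloud(c,D)
for n,x,y,z,rad in (("black",.423,.198,.024,.04),("orange",.437,-.189,.024,.04),("jar",.429,.063,.048,.03)):
    m=(abs(W[...,2]-z)<.005)&(np.hypot(W[...,0]-x,W[...,1]-y)<rad)
    k=max(cv2.findContours(m.astype(np.uint8),cv2.RETR_EXTERNAL,cv2.CHAIN_APPROX_NONE)[0],key=cv2.contourArea)
    u=cv2.minEnclosingCircle(k)[0]; b=cv2.moments(k); cen=(b["m10"]/b["m00"],b["m01"]/b["m00"])
    print(n,m.sum(),"diam",2*np.sqrt(m.sum()/np.pi)*.95/349,world("top",[cen],z,c)[0]); 
b=W[(abs(W[...,2]-.018)<.004)&(abs(W[...,0]-.63)<.09)]
show([.423,.198,.12],-86); show([.6333,.0908,.12],-85)
```

```text
black 281 diam 0.051488044479694295 [0.42037907 0.19584992 0.024     ]
orange 289 diam 0.05221582678679808 [ 0.43720438 -0.18922376  0.024     ]
jar 155 diam 0.03824010593656509 [0.42890491 0.06386431 0.048     ]
to [0.423 0.198 0.12 ] -86 shift [ 75.8 200.1   8. ] turn [ 0.001   0.     -0.0021] rows>= 5
to [0.6333 0.0908 0.12  ] -85 shift [197.   -2.4   7.8] turn [ 0.001   0.0001 -0.0196] rows>= 4
```

Emit:
{"fn": "carry_out", "kwargs": {
  "deltas": [
    [1,[77,201.5,30],[0,0,0]],
    [1,[77,201.5,30],[0,0,0]],
    [1,[77,201.5,30],[0,0,0]],
    [1,[77,201.5,30],[0,0,0]],
    [1,[77,201.5,30],[0,0,0]],
    [1,[77,201.5,30],[0,0,0]],
    [1,[77,201.5,80],[0,0,0]],
    [1,[77,201.5,110],[0,0,0]],
    [1,[77,201.5,121],[0,0,0]],
    [1,[77,201.5,121],[0,0,0]],
    [0,[77,201.5,121],[0,0,0]],
    [0,[77,201.5,121],[0,0,0]]
  ],
  "squeeze": 30
}}

```text
time_s: 15.3
tcp_pos: [0.4233, 0.1973, 0.0088]
eef_rot: [-179.9, 0.1, -86.2]
contact_force: [0.2, 0.6, 0.5]
gripper_width: 0.0766
gripper_force: 0.0
```

Emit:
{"fn": "carry_out", "kwargs": {
  "deltas": [
    [0,[0,0,0],[0,0,0]],
    [0,[0,0,0],[0,0,0]],
    [0,[0,0,-30],[0,0,0]],
    [0,[0,0,-80],[0,0,0]],
    [0,[0,0,-80],[0,0,0]],
    [0,[0,0,-80],[0,0,0]]
  ]
}}

```text
time_s: 15.9
tcp_pos: [0.423, 0.1973, 0.0894]
eef_rot: [-179.8, 0.2, -86.2]
contact_force: [-0.2, 0.8, 0.1]
gripper_width: 0.0292
gripper_force: 0.0
```

Run:
```python
from h import *
s,q,R=tool(); print(q,s["eef_rot"],s["gripper_width"],s["gripper_force"],s["contact_force"])
show([.6333,.0908,.087],-85); show([.6333,.0908,.009],-85)
```

```text
[0.42297876 0.197314   0.08935946] [-179.82553555    0.18322069  -86.16071565] 0.029183989194035923 0.0 [-0.22147461  0.76542774  0.1311213 ]
to [0.6333 0.0908 0.087 ] -85 shift [ 120.4 -202.7    2.6] turn [-0.0031  0.0032 -0.0203] rows>= 5
to [0.6333 0.0908 0.009 ] -85 shift [ 120.6 -202.5   80.6] turn [-0.0031  0.0032 -0.0203] rows>= 5
```

I lifted before the fingers had closed on the wheel. I'll reopen, back off and look.

Emit:
{"fn": "carry_out", "kwargs": {
  "deltas": [
    [1,[-40,0,-30],[0,0,0]],
    [1,[-40,0,-30],[0,0,0]],
    [1,[-40,0,-30],[0,0,0]],
    [1,[-40,0,-30],[0,0,0]],
    [1,[-40,0,-30],[0,0,0]]
  ]
}}

```text
time_s: 16.4
tcp_pos: [0.419, 0.2353, 0.1165]
eef_rot: [179.9, -0.1, -86.2]
contact_force: [0.6, -0.2, -0.0]
gripper_width: 0.0639
gripper_force: 0.0
```

```bash
cat >> h.py <<'E'
def disc(c,D,x,y,z,rad=.06,vmax=235):
    W=cloud(c,D); m=(D>0)&(abs(W[...,2]-z)<.003)&(np.hypot(W[...,0]-x,W[...,1]-y)<rad); m[vmax:]=0
    k=max(cv2.findContours(m.astype(np.uint8),cv2.RETR_EXTERNAL,cv2.CHAIN_APPROX_NONE)[0],key=cv2.contourArea)
    p=world("wrist",k[:,0].astype(float),z,c)[:,:2].astype(np.float32); (cx,cy),rr=cv2.minEnclosingCircle(p); print("disc px",k[:,0].mean(0).round(),"ctr",cx,cy,"diam",2*rr,"z",W[m][:,2].mean()); return cx,cy
E
python3 - <<'E'
from h import *
s,q,R=tool(); print(q,s["eef_rot"],s["gripper_width"],s["time_s"])
c,im,D=wshot("w8"); p=disc(c,D,.42,.197,.024); show([*p,.03],-86);show([*p,.006],-86)
E
```

```text
[0.41903941 0.23529807 0.11652765] [ 1.79906144e+02 -8.89169852e-02 -8.61909431e+01] 0.06393323076487224 16.4
disc px [261. 155.] ctr 0.41951319575309753 0.197488471865654 diam 0.05489163473248482 z 0.023753964322976374
to [0.4195 0.1975 0.03  ] -86 shift [37.7  2.1 86.7] turn [ 0.0014 -0.0014 -0.0035] rows>= 2
to [0.4195 0.1975 0.006 ] -86 shift [ 37.7   2.  110.7] turn [ 0.0014 -0.0014 -0.0035] rows>= 3
```

View pics/w8.png

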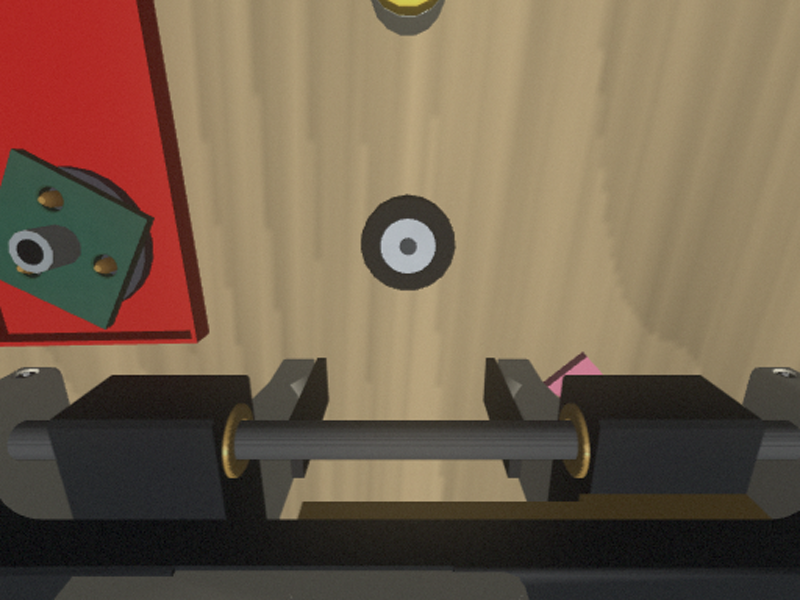

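The wheel still lies flat at (408,243), unmoved. I'll regrasp and give the fingers time.

Emit:
{"fn": "carry_out", "kwargs": {
  "deltas": [
    [1,[38,2,40],[0,0,0]],
    [1,[38,2,70],[0,0,0]],
    [1,[38,2,80],[0,0,0]],
    [1,[38,2,80],[0,0,0]],
    [1,[38,2,80],[0,0,0]],
    [1,[38,2,100],[0,0,0]],
    [1,[38,2,111],[0,0,0]],
    [1,[38,2,111],[0,0,0]],
    [0,[38,2,111],[0,0,0]],
    [0,[38,2,111],[0,0,0]],
    [0,[38,2,111],[0,0,0]],
    [0,[38,2,111],[0,0,0]]
  ],
  "squeeze": 30
}}

```text
time_s: 17.65
tcp_pos: [0.4204, 0.1986, 0.007]
eef_rot: [-180.0, 0.0, -86.2]
contact_force: [-1.0, -0.1, -0.2]
gripper_width: 0.0609
gripper_force: 0.0
```

Emit:
{"fn": "carry_out", "kwargs": {
  "deltas": [
    [0,[0,0,0],[0,0,0]],
    [0,[0,0,0],[0,0,0]],
    [0,[0,0,0],[0,0,0]],
    [0,[0,0,0],[0,0,0]]
  ]
}}

```text
time_s: 18.05
tcp_pos: [0.4203, 0.1985, 0.0069]
eef_rot: [-180.0, 0.0, -86.2]
contact_force: [-1.5, 0.3, 5.9]
gripper_width: 0.0553
gripper_force: 30.0
```

Emit:
{"fn": "carry_out", "kwargs": {
  "deltas": [
    [0,[0,0,-40],[0,0,-0.02]],
    [0,[20,-30,-80],[0,0,-0.02]],
    [0,[122,-205,-80],[0,0,-0.02]],
    [0,[122,-205,-80],[0,0,-0.02]],
    [0,[122,-205,-80],[0,0,-0.02]],
    [0,[122,-205,-80],[0,0,-0.02]],
    [0,[122,-205,-80],[0,0,-0.02]],
    [0,[122,-205,-80],[0,0,-0.02]],
    [0,[122,-205,-40],[0,0,-0.02]],
    [0,[122,-205,-15],[0,0,-0.02]],
    [0,[122,-205,-6],[0,0,-0.02]],
    [0,[122,-205,-4],[0,0,-0.02]]
  ]
}}

```text
time_s: 19.25
tcp_pos: [0.6315, 0.0907, 0.01]
eef_rot: [179.9, -0.0, -84.9]
contact_force: [-0.1, -0.7, 0.2]
gripper_width: 0.0553
gripper_force: 30.0
```

Emit:
{"fn": "carry_out", "kwargs": {
  "deltas": [
    [0,[0,0,0.5],[0,0,0]],
    [0,[0,0,1],[0,0,0]]
  ]
}}

```text
time_s: 19.45
tcp_pos: [0.6334, 0.091, 0.0107]
eef_rot: [-179.9, 0.0, -85.0]
contact_force: [0.1, -1.0, -0.6]
gripper_width: 0.0556
gripper_force: 30.0
```

Emit:
{"fn": "carry_out", "kwargs": {
  "deltas": [
    [0,[0,0,0.5],[0,0,0]],
    [0,[0,0,0.7],[0,0,0]],
    [0.75,[0,0,0.3],[0,0,0]],
    [0.75,[0,0,0.3],[0,0,0]],
    [0.75,[0,0,0.3],[0,0,0]],
    [0.75,[0,0,0.3],[0,0,0]],
    [0.75,[0,0,-20],[0,0,0]],
    [0.75,[0,0,-60],[0,0,0]],
    [0.75,[-30,0,-100],[0,0,0]],
    [0.75,[-60,0,-112],[0,0,0]],
    [0.75,[-60,0,-112],[0,0,0]]
  ]
}}

```text
time_s: 20.55
tcp_pos: [0.6293, 0.1535, 0.1248]
eef_rot: [-179.7, 0.1, -84.9]
contact_force: [-0.5, 0.7, -0.4]
gripper_width: 0.0657
gripper_force: 0.0
```

Run:
```python
from h import *
s,q,R=tool(); print(q,s["eef_rot"],s["gripper_width"],s["time_s"])
c,im,D=wshot("w9"); disc(c,D,.633,.091,.027); W=cloud(c,D); hsv=cv2.cvtColor(im,cv2.COLOR_RGB2HSV)
m=(D>0)&(W[...,2]>.0235)&(W[...,2]<.031)&(np.hypot(W[...,0]-.633,W[...,1]-.091)<.028); m[235:]=0
w=W[m]; A=np.c_[w[:,:2]-w[:,:2].mean(0),np.ones(len(w))]; print("plane",np.linalg.lstsq(A,w[:,2],rcond=None)[0])
show([.4372,-.1892,.12],-92); show([.4372,-.1892,.006],-92)
```

```text
[0.62927817 0.15347372 0.1247961 ] [-1.79681705e+02  1.27890997e-01 -8.48687180e+01] 0.06567678429003083 20.55
disc px [262. 125.] ctr 0.6324306130409241 0.0900297611951828 diam 0.054635148495435715 z 0.02673889788206695
plane [-0.00286799  0.0024745   0.0267168 ]
to [ 0.4372 -0.1892  0.12  ] -92 shift [322.7 220.5   2. ] turn [-0.0023  0.0014  0.1239] rows>= 8
to [ 0.4372 -0.1892  0.006 ] -92 shift [322.9 220.7 116. ] turn [-0.0023  0.0014  0.1239] rows>= 9
```

View pics/w9.png

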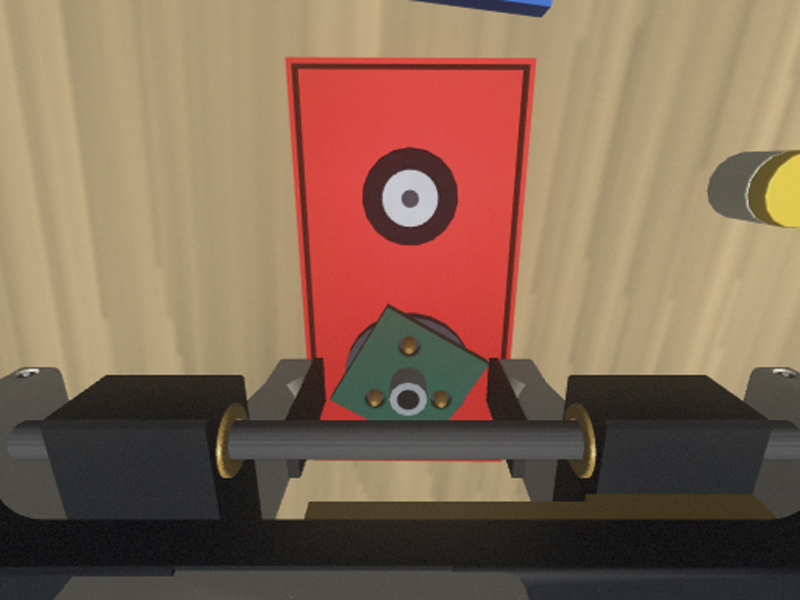

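The black wheel is flat on the red floor at (410,197), with its top at 26.7 mm. Orange wheel next.

Emit:
{"fn": "carry_out", "kwargs": {
  "deltas": [
    [1,[323,220.5,20],[0,0,0.124]],
    [1,[323,220.5,20],[0,0,0.124]],
    [1,[323,220.5,20],[0,0,0.124]],
    [1,[323,220.5,20],[0,0,0.124]],
    [1,[323,220.5,20],[0,0,0.124]],
    [1,[323,220.5,20],[0,0,0.124]],
    [1,[323,220.5,20],[0,0,0.124]],
    [1,[323,220.5,20],[0,0,0.124]],
    [1,[323,220.5,20],[0,0,0.124]],
    [1,[323,220.5,20],[0,0,0.124]],
    [1,[323,220.5,20],[0,0,0.124]]
  ],
  "squeeze": 30
}}

```text
time_s: 21.7
tcp_pos: [0.436, -0.1909, 0.1012]
eef_rot: [180.0, -0.0, -92.1]
contact_force: [0.3, 0.6, -0.3]
gripper_width: 0.0873
gripper_force: 0.0
```

Emit:
{"fn": "carry_out", "kwargs": {
  "deltas": [
    [1,[0,0,40],[0,0,0]],
    [1,[0,0,75],[0,0,0]],
    [1,[0,0,94],[0,0,0]],
    [1,[0,0,94],[0,0,0]],
    [0,[0,0,94],[0,0,0]],
    [0,[0,0,94],[0,0,0]],
    [0,[0,0,94],[0,0,0]],
    [0,[0,0,94],[0,0,0]],
    [0,[0,0,94],[0,0,0]],
    [0,[0,0,94],[0,0,0]],
    [0,[0,0,94],[0,0,0]],
    [0,[0,0,94],[0,0,0]]
  ]
}}

```text
time_s: 22.9
tcp_pos: [0.4367, -0.1909, 0.0083]
eef_rot: [-179.9, -0.0, -92.1]
contact_force: [-1.6, 2.2, 7.8]
gripper_width: 0.0553
gripper_force: 30.0
```

Run:
```python
from h import *
s,q,R=tool(); print(q,s["eef_rot"],s["gripper_width"],s["gripper_force"],s["contact_force"])
show([.6312,-.1845,.0],-92)
```

```text
[ 0.43670383 -0.19086099  0.00832367] [-1.79916058e+02 -2.87552249e-03 -9.21091152e+01] 0.05531280209108692 30.002583861351013 [-1.55603684  2.17289378  7.78472685]
to [ 0.6312 -0.1845  0.    ] -92 shift [ -13.5 -194.1    8.6] turn [-0.0015 -0.0001 -0.0019] rows>= 4
```

Emit:
{"fn": "carry_out", "kwargs": {
  "deltas": [
    [0,[0,0,-40],[0,0,0]],
    [0,[0,-30,-80],[0,0,0]],
    [0,[-13,-194,-80],[0,0,0]],
    [0,[-13,-194,-80],[0,0,0]],
    [0,[-13,-194,-80],[0,0,0]],
    [0,[-13,-194,-80],[0,0,0]],
    [0,[-13,-194,-80],[0,0,0]],
    [0,[-13,-194,-40],[0,0,0]],
    [0,[-13,-194,-15],[0,0,0]],
    [0,[-13,-194,-6],[0,0,0]],
    [0,[-13,-194,-3],[0,0,0]],
    [0,[-13,-194,-3],[0,0,0]]
  ]
}}

```text
time_s: 24.1
tcp_pos: [0.6296, -0.1853, 0.0113]
eef_rot: [180.0, -0.0, -92.1]
contact_force: [0.0, 0.0, -0.6]
gripper_width: 0.0555
gripper_force: 30.0
```

Emit:
{"fn": "carry_out", "kwargs": {
  "deltas": [
    [0,[0,0,0.5],[0,0,0]],
    [0,[0,0,0.5],[0,0,0]]
  ]
}}

```text
time_s: 24.3
tcp_pos: [0.6306, -0.1851, 0.0109]
eef_rot: [-179.9, -0.0, -92.1]
contact_force: [-0.1, 0.1, 2.1]
gripper_width: 0.0554
gripper_force: 30.0
```

Emit:
{"fn": "carry_out", "kwargs": {
  "deltas": [
    [0.75,[0,0,0],[0,0,0]],
    [0.75,[0,0,0],[0,0,0]],
    [0.75,[0,0,0],[0,0,0]],
    [0.75,[0,0,0],[0,0,0]],
    [0.75,[0,0,-20],[0,0,0]],
    [0.75,[0,0,-60],[0,0,0]],
    [0.75,[-30,0,-100],[0,0,0]],
    [0.75,[-60,0,-112],[0,0,0]],
    [0.75,[-60,0,-112],[0,0,0]]
  ]
}}

```text
time_s: 25.2
tcp_pos: [0.6347, -0.1224, 0.1255]
eef_rot: [-179.7, 0.0, -92.0]
contact_force: [1.5, -0.1, -0.5]
gripper_width: 0.0654
gripper_force: 0.0
```

Run:
```python
from h import *
s,q,R=tool(); print(q,s["eef_rot"],s["gripper_width"],s["time_s"])
c,im,D=wshot("w10"); x,y=disc(c,D,.631,-.185,.027,.04); W=cloud(c,D)
m=(D>0)&(W[...,2]>.0235)&(W[...,2]<.031)&(np.hypot(W[...,0]-x,W[...,1]-y)<.025); m[235:]=0
w=W[m]; A=np.c_[w[:,:2]-w[:,:2].mean(0),np.ones(len(w))]; print("plane",np.linalg.lstsq(A,w[:,2],rcond=None)[0])
hsv=cv2.cvtColor(im,cv2.COLOR_RGB2HSV); b=cv2.inRange(hsv,(100,150,60),(125,255,255)); b[230:]=0
k=max(cv2.findContours(b,cv2.RETR_EXTERNAL,cv2.CHAIN_APPROX_NONE)[0],key=cv2.contourArea)[:,0]
p=world("wrist",k.astype(float),.018,c); print("blue x",p[:,0].min(),p[:,0].max(),"ymin",p[:,1].min())
show([.429,.0639,.1],-92); show([.429,.0639,.02],-92)
```

```text
[ 0.63466548 -0.12243987  0.12546091] [-1.79675748e+02  3.61756970e-02 -9.19724405e+01] 0.06537105961236402 25.2
disc px [262. 129.] ctr 0.6298579573631287 -0.1830914169549942 diam 0.054721858352422714 z 0.026742587432001426
plane [-0.00117175  0.00275295  0.02689947]
blue x 0.5679152054492297 0.6959741389562086 ymin -0.269691058214755
to [0.429  0.0639 0.1   ] -92 shift [-180.1  211.1   23.2] turn [-0.0031  0.0005  0.0001] rows>= 6
to [0.429  0.0639 0.02  ] -92 shift [-180.1  211.3  103.2] turn [-0.0031  0.0005  0.0001] rows>= 6
```

The orange wheel is flat at (.630, -.184), with its top at 26.7 mm. Jar next.

Emit:
{"fn": "carry_out", "kwargs": {
  "deltas": [
    [0.9,[-180,211,5],[0,0,0]],
    [0.9,[-180,211,5],[0,0,0]],
    [0.9,[-180,211,5],[0,0,0]],
    [0.9,[-180,211,5],[0,0,0]],
    [0.9,[-180,211,5],[0,0,0]],
    [0.9,[-180,211,5],[0,0,0]],
    [0.9,[-180,211,5],[0,0,0]],
    [0.9,[-180,211,5],[0,0,0]],
    [0.9,[-180,211,5],[0,0,0]],
    [0.9,[-180,211,50],[0,0,0]],
    [0.9,[-180,211,90],[0,0,0]],
    [0.9,[-180,211,103],[0,0,0]]
  ],
  "squeeze": 25
}}

```text
time_s: 26.45
tcp_pos: [0.4269, 0.0604, 0.0156]
eef_rot: [179.7, -0.2, -92.3]
contact_force: [0.0, 0.4, 0.0]
gripper_width: 0.0789
gripper_force: 0.0
```

Emit:
{"fn": "carry_out", "kwargs": {
  "deltas": [
    [0.9,[0,0,0],[0,0,0]],
    [0,[0,0,0],[0,0,0]],
    [0,[0,0,0],[0,0,0]],
    [0,[0,0,0],[0,0,0]],
    [0,[0,0,0],[0,0,0]],
    [0,[0,0,0],[0,0,0]],
    [0,[0,0,0],[0,0,0]],
    [0,[0,0,0],[0,0,0]],
    [0,[0,0,0],[0,0,0]],
    [0,[0,0,0],[0,0,0]],
    [0,[0,0,0],[0,0,0]]
  ]
}}

```text
time_s: 27.55
tcp_pos: [0.4287, 0.0628, 0.0195]
eef_rot: [-180.0, 0.0, -92.1]
contact_force: [-2.3, 0.9, 6.3]
gripper_width: 0.0395
gripper_force: 25.0
```

Run:
```python
from h import *
s,q,R=tool(); print(q,s["eef_rot"],s["gripper_width"],s["gripper_force"],s["contact_force"])
show([.629,-.243,.1],-92)
```

```text
[0.42871474 0.06284119 0.01949799] [-1.79966648e+02  1.56296697e-02 -9.20965485e+01] 0.039507839855846355 25.001223385334015 [-2.27622616  0.87699832  6.30152262]
to [ 0.629 -0.243  0.1  ] -92 shift [ 298.3 -211.4  -80.5] turn [-0.0006  0.0003 -0.0017] rows>= 8
```

Emit:
{"fn": "carry_out", "kwargs": {
  "deltas": [
    [0,[0,0,-40],[0,0,0]],
    [0,[0,0,-80],[0,0,0]],
    [0,[298,-211,-90],[0,0,0]],
    [0,[298,-211,-90],[0,0,0]],
    [0,[298,-211,-90],[0,0,0]],
    [0,[298,-211,-90],[0,0,0]],
    [0,[298,-211,-90],[0,0,0]],
    [0,[298,-211,-90],[0,0,0]],
    [0,[298,-211,-90],[0,0,0]],
    [0,[298,-211,-90],[0,0,0]],
    [0,[298,-211,-90],[0,0,0]],
    [0,[298,-211,-60],[0,0,0]]
  ]
}}

```text
time_s: 28.75
tcp_pos: [0.6307, -0.2439, 0.0821]
eef_rot: [-179.6, -0.1, -92.1]
contact_force: [0.4, 0.3, -1.1]
gripper_width: 0.0394
gripper_force: 25.0
```

Emit:
{"fn": "carry_out", "kwargs": {
  "deltas": [
    [0,[0,0,30],[0,0,0]],
    [0,[0,0,48],[0,0,0]],
    [0,[0,0,55],[0,0,0]],
    [0,[0,0,56.5],[0,0,0]],
    [0,[0,0,57],[0,0,0]],
    [0,[0,0,57],[0,0,0]]
  ]
}}

```text
time_s: 29.35
tcp_pos: [0.6287, -0.2427, 0.0228]
eef_rot: [-179.9, -0.0, -92.1]
contact_force: [0.2, 0.2, -0.9]
gripper_width: 0.0395
gripper_force: 25.0
```

Emit:
{"fn": "carry_out", "kwargs": {
  "deltas": [
    [0,[0,0,0.4],[0,0,0]],
    [0,[0,0,0.4],[0,0,0]]
  ]
}}

```text
time_s: 29.55
tcp_pos: [0.6287, -0.2429, 0.0223]
eef_rot: [-179.9, -0.0, -92.1]
contact_force: [-0.9, 1.2, 1.7]
gripper_width: 0.0393
gripper_force: 25.0
```

Emit:
{"fn": "carry_out", "kwargs": {
  "deltas": [
    [0,[0,0,0.3],[0,0,0]],
    [0,[0,0,0.3],[0,0,0]]
  ]
}}

```text
time_s: 29.75
tcp_pos: [0.6287, -0.2429, 0.0222]
eef_rot: [-179.9, -0.0, -92.1]
contact_force: [-1.1, 2.1, 4.5]
gripper_width: 0.0392
gripper_force: 25.0
```

Touched down. I'll release to about 55 mm, lift and move aside for a last check.

Emit:
{"fn": "carry_out", "kwargs": {
  "deltas": [
    [0.62,[0,0,0],[0,0,0]],
    [0.62,[0,0,0],[0,0,0]],
    [0.62,[0,0,0],[0,0,0]],
    [0.62,[0,0,0],[0,0,0]],
    [0.62,[0,0,-20],[0,0,0]],
    [0.62,[0,0,-60],[0,0,0]],
    [0.62,[0,0,-100],[0,0,0]],
    [0.62,[-60,60,-150],[0,0,0]],
    [0.62,[-80,100,-150],[0,0,0]],
    [0.62,[-100,150,-150],[0,0,0]],
    [0.62,[-100,150,-150],[0,0,0]],
    [0.62,[-100,150,-150],[0,0,0]]
  ]
}}

```text
time_s: 30.95
tcp_pos: [0.4783, -0.136, 0.1726]
eef_rot: [-179.9, 0.1, -92.1]
contact_force: [1.0, -0.5, 0.7]
gripper_width: 0.0541
gripper_force: 0.0
```

Run:
```python
from h import *
s,q,R=tool(); print(q,s["gripper_width"],s["time_s"])
cs=r.get_calibration("scene"); im,D=r.capture("scene"); W=cloud(cs,D)
for n,x,y,a,b in (("jar",.629,-.243,.045,.056),("orange",.630,-.184,.022,.032),("black",.633,.091,.022,.032)):
    m=(D>0)&(np.hypot(W[...,0]-x,W[...,1]-y)<.04)&(W[...,2]>a)&(W[...,2]<b); print(n,m.sum(),W[m].mean(0) if m.any() else "")
cv2.imwrite("pics/final.png",cv2.resize(im[150:340,60:330,::-1],(800,563),interpolation=cv2.INTER_CUBIC))
```

```text
[ 0.47832191 -0.13604039  0.17256923] 0.05414118916085235 30.95
jar 147 [ 0.63052119 -0.23693467  0.04993558]
orange 298 [ 0.63222137 -0.18294067  0.02638256]
black 412 [0.63515887 0.09138505 0.02623221]
```

View pics/final.png

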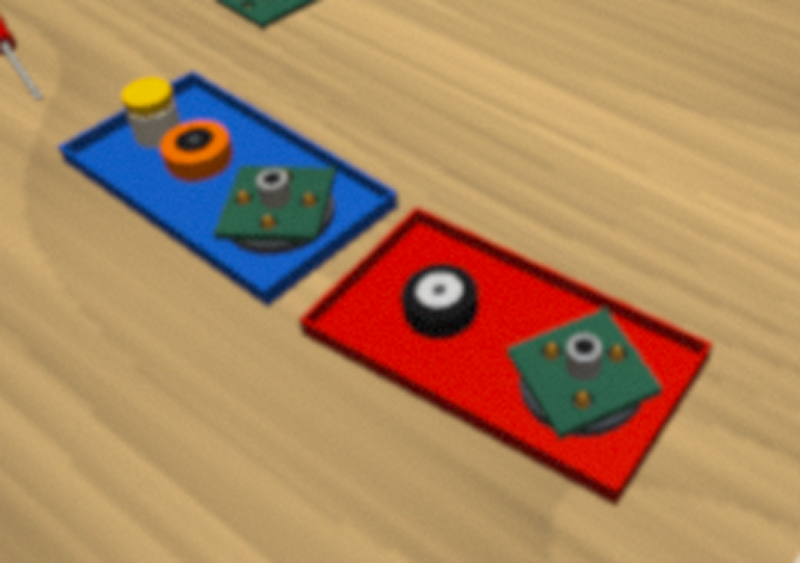

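The picture shows both kits complete. The blue tray has the jar upright (150,110), the orange wheel flat (196,145) and its flange seated (275,200). The red tray has the black wheel flat (440,300) and its flange seated (585,370). flange_two still lies on the table at the top edge.

```bash
python3 -c "
from plant import r
print(r.close_job())"
```

```text
the job is handed in; nothing more can be done
None
```

Both caster kits are made up and the job is handed in: each matching flange is fully down on its studs, both wheels lie flat and the jar stands upright in their trays, and the two-hole flange was left where it lay.

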